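# Check a microscope stand for square

### The arm

A 6-joint arm with a two-finger parallel gripper is mounted at the origin on the work surface. World frame = base frame: x ahead of the robot, y to its left, z up, the work surface at z = 0. Lengths are in mm, angles in degrees, forces in N, time in s.
With the tool pointing down it reaches from about 300 to 850 mm from the base axis. Payload 4.2 kg.
Tool frame: the origin (TCP) lies on the centre line of the jaws, within the pads' length; the fingertips stand 11 mm ahead of it and the grasp point (between the pads) lies 8 mm behind it; z points along the fingers, y is the direction in which the jaws open and shut (so a half turn about z gives the same grasp; the last joint's range is limited). The gripper opens to 91 mm and grips with 3 to 60 N. Pads are 32 mm wide; open, the fingers measure 118 mm over their backs; the gripper's body (76 mm by 178 mm) begins 60 mm behind the grasp point.
Start: joints at [-65.374, 18.312, 89.639, -0, 72.044, -1.146], TCP at [250.007, -517.821, 224.976] pointing down, gripper open.
Joint ranges: [-177.97, 177.97], [-48.28, 115.42], [12.27, 149.76], [-77.06, 257.06], [2.81, 150.46], [-146.56, 146.56]. Speed limits (degrees/s): [147.25, 147.25, 180, 180, 180, 180].

### API

Orientations are given as [roll, pitch, yaw] about the fixed x, y, z axes, in that order (R = Rz(yaw) Ry(pitch) Rx(roll)).
In Python, from workcell import env, grab_frame gives the robot as it stands. The module is installed in compiled form; this text tells all that it offers.
- The arm moves only by the tool arm_command, never from a script. Its argument "series" is one flat list of numbers, 6 for each row, row after row: the shift along the world's x, y, z each as a share of 400 mm, from -1 to 1, then the turn, a rotation vector about the world's x, y, z each as a share of 45 degrees, from -1 to 1. A call has 1 to 20 rows; each row shifts and turns the commanded pose from where the row before left it; what a row does not reach is not made up. A row lasts 1/12 s, in which the tool goes at most 41.7 mm and 7.16 degrees, less where a joint would pass 70% of its speed; a pose out of reach is approached as far as the arm can. A call with a number of a shift or a turn outside -1 to 1 is refused whole. A call with a gripper value outside its range is refused whole. "hand" is the opening, from 0 (shut) to 1 (fully open), set as the call begins (left out, the last holds). The fingers move at their own pace and stop on an object; "newtons" is the grip in N (left out, the last holds). Time passes only in rows, so rows that do not move let the fingers close. It gives the time, the measured TCP pose, the force and the opening at its end, in the units of the state.
- env.state(): the state, without advancing time (a new reading comes with each control period).
- grab_frame(name): name is "side" or "top"; returns a dict with "frame" (400x640x3 uint8, red, green, blue), "intrinsics" (3x3 intrinsics, pixels), "R" (3x3) and "t" (3): a world point X has camera coordinates R X + t. Camera axes: x right, y down, z forward; pixel columns grow to the right and rows downward; lengths in mm; the calibration is good to about 2 mm. A picture is of the moment at which its call begins. There is no depth.
- env.job_done(): hands the job in, once; it reports no verdict.
The state is a dict: "time_s": time; "qpos": joint angles; "qvel": joint speeds; "effort": joint torques, N m; "ee_pos": TCP position; "ee_rot": TCP orientation; "force": force on the tool from outside, world axes, zero at the start; "torque": the same for the moment, N m; "gripper_width": finger opening in mm.
Only numpy, scipy, OpenCV 4.12 (cv2) and the standard library are available. Lean on these libraries where they do the work, as an engineer would, in place of code of your own. Each camera call takes 0.05 s, during which the arm holds its last target.

### The job

Push the start button on the readout console fully down and let it come back up, so that the squareness reading begins. Then pick up the bench square by its grip block, set it on the microscope stand's base with the back of its blade towards the pillar, and press it into the corner until its foot lies flat on the base and its blade lies flush against the middle of the pillar. Finish while still gripping the square and pressing it firmly both down and against the pillar; leave the other things on the bench where they are.

Things in the scene. Friction and masses are not known exactly. Their poses are not given: they have to be found in the camera images.
- start_top (a point): centre of the top face of the round steel start button (28 mm diameter), 67 mm above the bench, on a flat grey console box 130 x 90 x 45 mm. It is pressed straight down; it sits at the end of the console away from the dark display. The console is fixed to the bench.
- start (a joint): travel of the start button: 0 = up, 0.006 m = fully down; a spring brings it back up. Reaching the bottom takes about 5 N.
- square: loose L-shaped steel bench square, 0.25 to 0.5 kg, 24 mm thick (x), standing on its foot. Origin on the underside, below the grip block; z up. Foot: y = -50 to +60 mm, 14 mm high. Blade: at the +y end (y = +46 to +60 mm), 90 mm tall. Underside and the blade's back (face at y = +60 mm, pointing +y) are the measuring faces.
- heel (a point): point on the square where underside and measuring face meet (outer corner of the L), mid-thickness: 60 mm along +y from the square's origin, at underside height. Its axes are the square's.
- bed: base of the stripped microscope stand, a flat white slab 120 (x) x 190 (y) x 30 mm high, fixed to the bench. Origin: centre of its underside; z up. Its flat top is 30 mm above the bench. Friction (coefficient 0.4 to 0.8) of the square's underside on it takes up part of a sideways push while the square is pressed down.
- pillar: white upright limb on the base, 60 mm wide (x), 50 mm thick (y), up to 125 mm above the bench, black focus knobs on its two sides. Fixed. Its frame coincides with the base's (same origin and axes). Its flat face at y = +35 mm points to -y and makes the inside corner with the base's top, which is free for 130 mm in front of it.
- corner (a point): middle of the inside corner line where the pillar's face meets the base's top, halfway across the pillar's width, 30 mm above the bench. Axes as the base: +y points into the pillar, z up. When seated, the square's heel is here and the square's +y points along this +y.
- objective: bystander: small steel microscope objective, 24 mm diameter, 42 mm tall, loose, standing; origin under its centre. Leave it alone.
- slidebox: bystander: black slide box 90 x 100 x 35 mm, loose; origin under its centre. Leave it alone.
- driver: bystander: screwdriver 150 mm long lying on the bench, loose; origin under its middle. Leave it alone.
- jar: bystander: amber glass jar with white cap, 56 mm diameter, 75 mm tall, loose; origin under its centre. Leave it alone.
- grip (a point): middle of the gripping part of the square's grip block, 60 mm above the square's origin, same axes. The upright aluminium block, between blade and foot's end, is 16 mm thick (x), 26 mm along y, and reaches from the foot up to 80 mm above the underside. Grasp it from above across its 16 mm; the blade is 33 mm from it along +y.
Not all that is in view belongs to the job. What is shaped like the part that bears start_top but yellow is not meant. Leave any pink look-alike of the square alone.

How it is judged:
By the outcome, as a careful person would: the job done as asked, in the order asked, and still so for the second after the job is handed in, while the arm keeps its last pose, push and grip.
It also fails if it takes over 48 s, if anything falls off the work surface, if the arm or the gripper's body presses on something with over 40 N, if the wrist force passes 120 N, or if a joint passes its speed limit or range.

## Working session

There is one attempt and no reset: what is moved stays moved. The work goes in short steps, Python scripts to look and compute and a tool call to move; the robot and the scene stay as the last step left them, time stands still between calls to the robot, and variables do not carry over. Pictures are saved under pics/ and viewed, and the job is handed in when it is done.

Besides the shell and the picture viewer there is one more tool, called after "Emit:" by a JSON object that holds its "op" and its "data", one argument or row to a line. arm_command: Moves the arm, as the interface text tells. Shift numbers are shares of 400 mm and turn numbers shares of 45 degrees, none past 1 either way. Its arguments: {"type":"object","properties":{"series":{"type":"array"},"hand":{"type":"number"},"newtons":{"type":"number"}},"required":["series"]}

```bash
mkdir -p pics
python3 - <<'E'
from workcell import env, grab_frame
import cv2,pickle
print(env.state())
d={}
for n in("side","top"):
    f=grab_frame(n);d[n]=f
    cv2.imwrite(f"pics/{n}0.png",f["frame"][:,:,::-1]);print(n,f["intrinsics"],f["R"],f["t"])
pickle.dump(d,open("f0.pkl","wb"))
E
```

```text
{'time_s': 0.0, 'qpos': array([-6.53742128e+01,  1.83509343e+01,  8.97055361e+01,  7.15385101e-04,
        7.20430476e+01, -1.14583322e+00]), 'qvel': array([-0.1413704 ,  0.03648649,  0.02856519, -0.03949498,  0.07038572,
       -0.11476973]), 'effort': array([-3.82855487e-04, -4.12463415e+01, -2.31976730e+01,  7.27514620e-02,
        4.59356164e-02, -1.41663945e-04]), 'ee_pos': array([ 249.80793595, -517.37197517,  224.13323726]), 'ee_rot': array([-1.79900515e+02, -2.67010083e-03,  2.57713969e+01]), 'force': array([ 0.12699105, -0.17540055, -0.50411664]), 'torque': array([-0.01535825, -0.01032739,  0.00916577]), 'gripper_width': 90.74465902754687}
side [[457.56610095   0.         321.67735685]
 [  0.         457.56610095 201.8652652 ]
 [  0.           0.           1.        ]] [[-0.96461235 -0.26292229 -0.01987159]
 [-0.1444103   0.58986126 -0.79448685]
 [ 0.22060978 -0.76350217 -0.60695614]] [ 518.6968515   137.48396358 1078.62165991]
top [[408.10904958   0.         316.89906283]
 [  0.         408.10904958 198.85719308]
 [  0.           0.           1.        ]] [[-0.00725045 -0.99981599 -0.01775994]
 [-0.98518844  0.01018495 -0.17117245]
 [ 0.17132184  0.01625581 -0.985081  ]] [ -2.72006958 553.45670329 976.40050391]
```

View pics/side0.png

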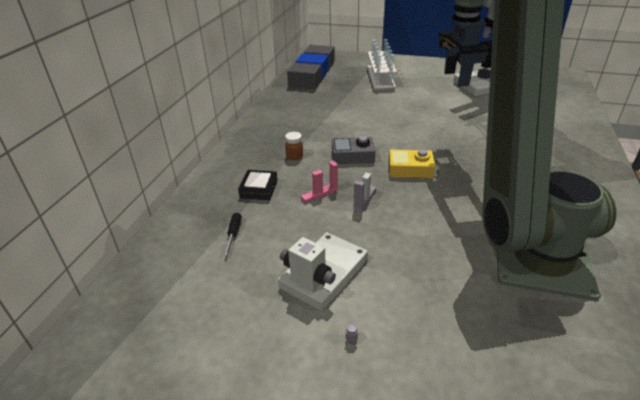

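View pics/top0.png

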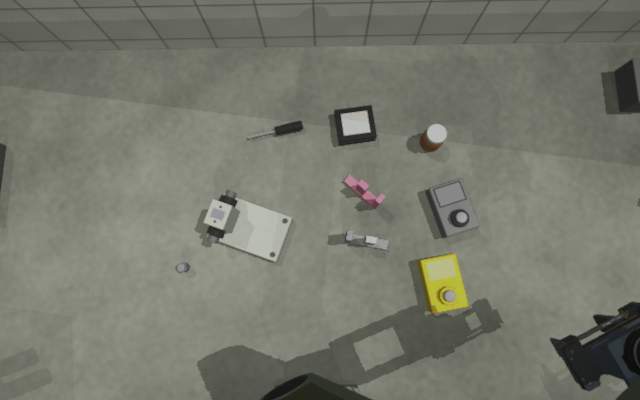

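In the top view, the possible start buttons are the grey console at (453,208) with its button at about (459,218), and the yellow one at (444,283), which is excluded. The possible squares are the grey one at (367,240) and the pink one at (364,191), which is excluded. I choose the grey console and the grey square, and will check both in a close crop.

Run:
```python
import pickle,cv2,numpy as np
d=pickle.load(open("f0.pkl","rb"))
t=d["top"]["frame"][:,:,::-1];s=d["side"]["frame"][:,:,::-1]
a=cv2.resize(t[170:260,330:490],None,fx=5,fy=5,interpolation=cv2.INTER_CUBIC)
cv2.imwrite("pics/c1.png",a)
cv2.imwrite("pics/c2.png",cv2.resize(t[180:270,195:305],None,fx=6,fy=6,interpolation=cv2.INTER_CUBIC))
cv2.imwrite("pics/c3.png",cv2.resize(s[130:220,300:440],None,fx=5.5,fy=5.5,interpolation=cv2.INTER_CUBIC))
cv2.imwrite("pics/c4.png",cv2.resize(s[220:310,270:380],None,fx=6,fy=6,interpolation=cv2.INTER_CUBIC))
```

```text
(no output)
```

View pics/c1.png

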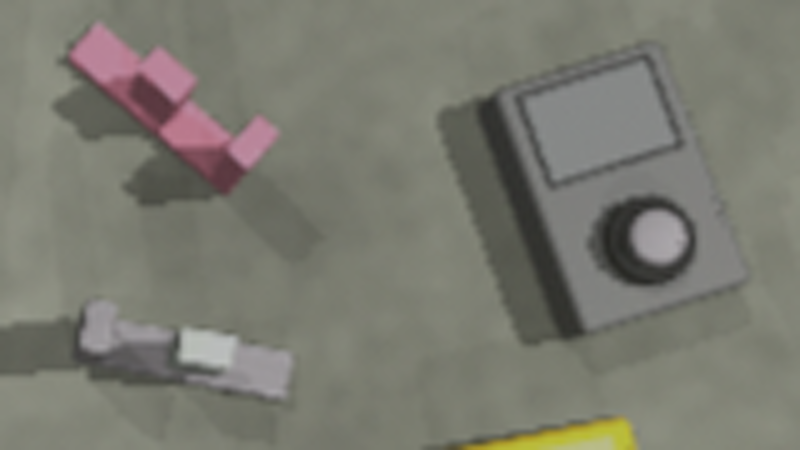

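View pics/c2.png

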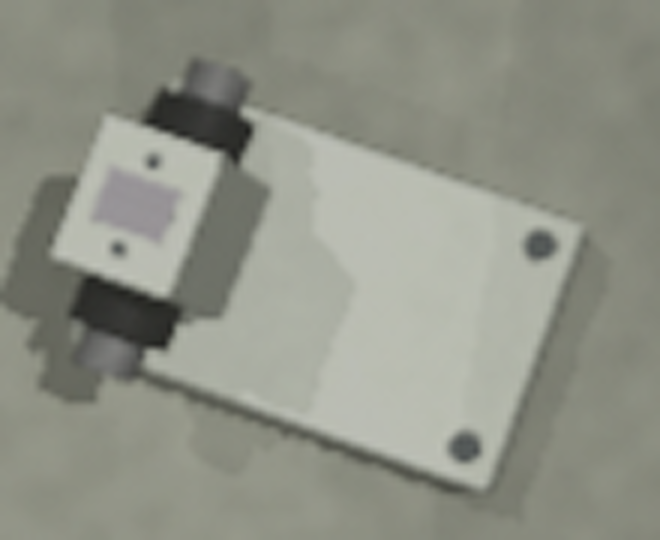

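View pics/c3.png

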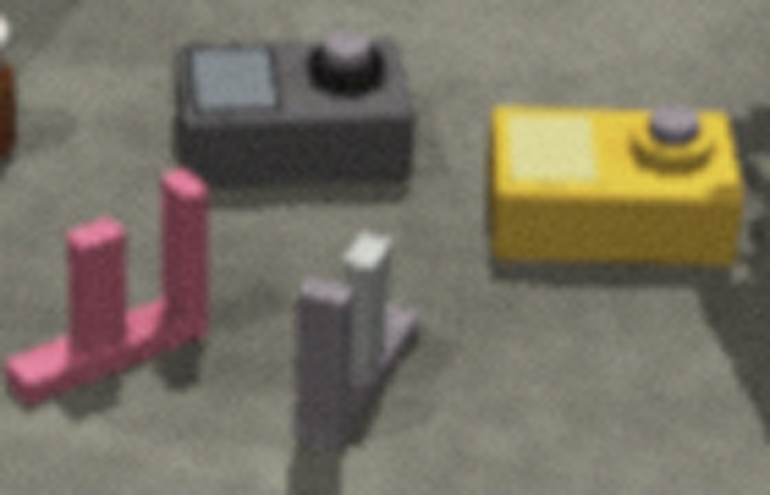

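View pics/c4.png

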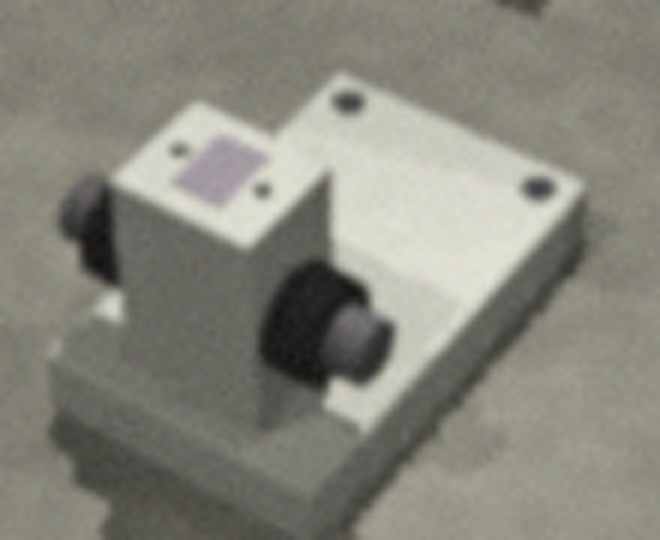

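The crops confirm it: grey console with its button at the end away from the display (top crop pixel 659,237), and the steel square with grip block top at (208,349) and blade top at (98,327). The bed's front end points right and the pillar is on the left. Next I measure.

```bash
cat > h.py <<'E'
import numpy as np,cv2
def ray(f,uv,z):
    K,R,t=[np.array(f[k],float) for k in("intrinsics","R","t")]
    C=-R.T@t; d=R.T@np.linalg.inv(K)@np.array([uv[0],uv[1],1.]); return C+d*(z-C[2])/d[2]
def proj(f,X):
    K,R,t=[np.array(f[k],float) for k in("intrinsics","R","t")]
    p=K@(R@np.array(X,float)+t); return p[:2]/p[2]
def cp(uv,s,ox,oy): return ((uv[0]+.5)/s-.5+ox,(uv[1]+.5)/s-.5+oy)
E
python3 - <<'E'
import pickle
from h import *
d=pickle.load(open("f0.pkl","rb"));T=d["top"];S=d["side"]
np.set_printoptions(precision=1,suppress=True)
def P(n,uv,z,which):
    f,s,ox,oy={"c1":(T,5,330,170),"c2":(T,6,195,180),"c3":(S,5.5,300,130),"c4":(S,6,270,220)}[which]
    X=ray(f,cp(uv,s,ox,oy),z); print(n,which,X[:2]);return X
P("btn",(659,237),67,"c1");P("btn",(349,48),67,"c3")
g=P("grip",(208,349),80,"c1");g2=P("grip",(368,249),80,"c3")
b=P("blade",(98,327),90,"c1");b2=P("blade",(327,291),90,"c3")
f=P("foot",(290,375),14,"c1")
P("footR side",(405,322),14,"c3")
for p,q in((g,b),(g2,b2),(f,g)):
    v=(q-p)[:2];print("dir",np.degrees(np.arctan2(v[1],v[0])),np.hypot(*v))
# bed
A=P("bedcorner",(583,228),30,"c2");B=P("bedcorner",(487,488),30,"c2")
P("bed",(345,72),30,"c4");P("bed",(586,186),30,"c4")
for w,c in(("c2",[(107,115),(230,152),(172,292),(52,258)]),("c4",[(195,102),(330,170),(248,248),(113,180)])):
    Q=np.array([P("pil",x,125,w) for x in c]);print(w,"pillar ctr",Q.mean(0))
    e=np.roll(Q,-1,0)-Q;print(np.hypot(e[:,0],e[:,1]),np.degrees(np.arctan2(e[:,1],e[:,0])))
# console display edges
for a in ((497,95),(655,45),(745,275),(583,332)):P("con",a,45,"c1")
# auto masks
for w,f,(x0,y0,x1,y1),s,lo in(("pil/bed",T,(195,180,305,270),6,0),):
    pass
E
```

```text
btn c1 [ 501.7 -358.3]
btn c3 [ 500.  -354.5]
grip c1 [ 448.4 -136.8]
grip c3 [ 448.5 -139.1]
blade c1 [458.5 -84. ]
blade c3 [458.3 -85. ]
foot c1 [ 439.7 -185.5]
footR side c3 [ 433.2 -174.2]
dir 79.15927418574346 53.70044478378689
dir 79.77364226374846 54.91853130945945
dir 79.82020487217065 49.486991196557284
bedcorner c2 [508.9  56.8]
bedcorner c2 [400.6  96.4]
bed c4 [508.   56.1]
bed c4 [399.4  98.8]
pil c2 [542.7 234.4]
pil c2 [527.7 186.1]
pil c2 [473.6 206.9]
pil c2 [487.2 253.6]
c2 pillar ctr [507.8 220.2 125. ]
[50.6 57.9 48.6 58.8] [-107.3  159.    73.9  -19. ]
pil c4 [526.7 189.6]
pil c4 [471.2 211.9]
pil c4 [487.9 255.1]
pil c4 [542.2 234.8]
c4 pillar ctr [507.  222.8 125. ]
[59.9 46.3 58.  47.8] [ 158.1   68.8  -20.5 -108.9]
con c1 [ 577.1 -289.6]
con c1 [ 602.  -370.3]
con c1 [ 485.2 -406.7]
con c1 [ 457.7 -325.4]
```

Emit:
{"op": "arm_command", "data": {
  "series": [0.0628, 0.0404, -0.025, 0, 0, 0.12, 0.0628, 0.0404, -0.025, 0, 0, 0.12, 0.0628, 0.0404, -0.025, 0, 0, 0.12, 0.0628, 0.0404, -0.025, 0, 0, 0.12, 0.0628, 0.0404, -0.025, 0, 0, 0.12, 0.0628, 0.0404, -0.025, 0, 0, 0.12, 0.0628, 0.0404, -0.025, 0, 0, 0.12, 0.0628, 0.0404, -0.025, 0, 0, 0.12, 0.0628, 0.0404, -0.025, 0, 0, 0.12, 0.0628, 0.0404, -0.025, 0, 0, 0.12, 0, 0, 0, 0, 0, 0, 0, 0, 0, 0, 0, 0, 0, 0, 0, 0, 0, 0],
  "hand": 0,
  "newtons": 20
}}

```text
time_s: 1.18
ee_pos: [500.8, -356.3, 124.7]
ee_rot: [-179.9, 0.0, 79.8]
force: [-0.5, -0.7, 0.8]
gripper_width: 7.5
```

Run:
```python
from workcell import env, grab_frame
import cv2
s=env.state();print(s["ee_pos"],s["ee_rot"],s["force"],s["gripper_width"],s["qpos"])
t=grab_frame("top")["frame"][:,:,::-1];a=grab_frame("side")["frame"][:,:,::-1]
cv2.imwrite("pics/d1.png",cv2.vconcat([cv2.resize(a[90:190,300:460],None,fx=4,fy=3.,interpolation=cv2.INTER_CUBIC),cv2.resize(t[160:260,400:560],None,fx=4,fy=3.,interpolation=cv2.INTER_CUBIC)]))
```

```text
[ 500.76010212 -356.27930454  124.7070184 ] [-1.79943252e+02  4.84746742e-03  7.97521090e+01] [-0.49200802 -0.73913493  0.82328908] 7.533099654872437 [-3.64876206e+01  2.61604741e+01  9.24992743e+01 -3.35321821e-02
  6.13890123e+01 -2.62236574e+01]
```

View pics/d1.png

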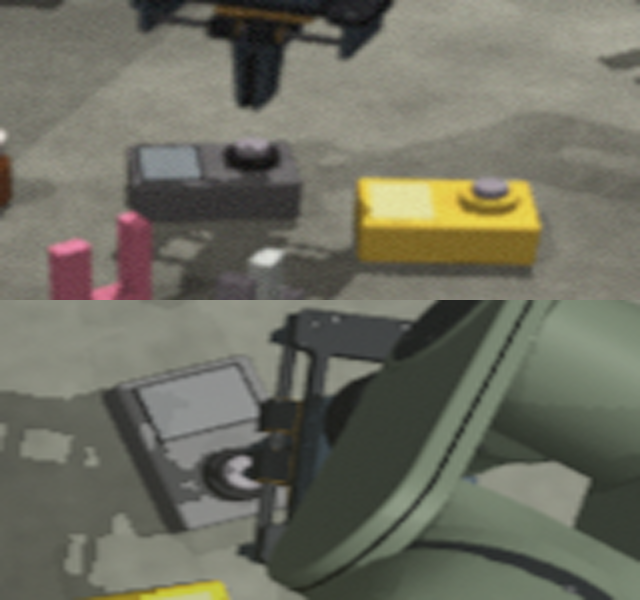

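The fingers are shut and hang over the grey button (side pixel about 363,120 in the full frame). Going down.

Emit:
{"op": "arm_command", "data": {
  "series": [0, 0, -0.02, 0, 0, 0, 0, 0, -0.02, 0, 0, 0, 0, 0, -0.02, 0, 0, 0, 0, 0, -0.02, 0, 0, 0, 0, 0, -0.01, 0, 0, 0, 0, 0, 0, 0, 0, 0, 0, 0, 0, 0, 0, 0]
}}

```text
time_s: 1.87
ee_pos: [501.1, -356.2, 88.5]
ee_rot: [-180.0, -0.0, 79.8]
force: [0.5, 0.5, 0.0]
gripper_width: 0.1
```

Emit:
{"op": "arm_command", "data": {
  "series": [0, 0, -0.01, 0, 0, 0, 0, 0, -0.01, 0, 0, 0, 0, 0, -0.01, 0, 0, 0, 0, 0, -0.005, 0, 0, 0, 0, 0, -0.005, 0, 0, 0, 0, 0, 0, 0, 0, 0, 0, 0, 0, 0, 0, 0]
}}

```text
time_s: 2.45
ee_pos: [501.4, -356.4, 73.4]
ee_rot: [180.0, 0.0, 79.8]
force: [-0.5, 0.5, 4.4]
gripper_width: 0.4
```

Emit:
{"op": "arm_command", "data": {
  "series": [0, 0, -0.004, 0, 0, 0, 0, 0, -0.004, 0, 0, 0, 0, 0, 0, 0, 0, 0, 0, 0, 0, 0, 0, 0]
}}

```text
time_s: 2.78
ee_pos: [501.5, -356.4, 72.1]
ee_rot: [179.9, 0.0, 79.8]
force: [-2.1, 2.0, 14.9]
gripper_width: 0.5
```

Emit:
{"op": "arm_command", "data": {
  "series": [0, 0, 0.04, 0, 0, 0, 0, 0, 0.05, 0, 0, 0, 0, 0, 0.06, 0, 0, 0, 0, 0, 0.06, 0, 0, 0, -0.0188, 0.078, 0, 0, 0, 0, -0.0188, 0.078, 0, 0, 0, 0, -0.0188, 0.078, 0, 0, 0, 0, -0.0188, 0.078, 0, 0, 0, 0, -0.0188, 0.078, 0, 0, 0, 0, -0.0188, 0.078, 0, 0, 0, 0, -0.0188, 0.078, 0, 0, 0, 0, 0, 0, 0, 0, 0, 0, 0, 0, 0, 0, 0, 0, 0, 0, 0, 0, 0, 0],
  "hand": 0.6
}}

```text
time_s: 3.95
ee_pos: [448.9, -138.2, 153.7]
ee_rot: [180.0, 0.0, 79.8]
force: [1.3, -0.2, 0.7]
gripper_width: 54.9
```

Run:
```python
from workcell import env, grab_frame
import cv2
s=env.state();print(s["ee_pos"],s["ee_rot"],s["force"],s["gripper_width"],s["qpos"])
t=grab_frame("top")["frame"][:,:,::-1];a=grab_frame("side")["frame"][:,:,::-1]
cv2.imwrite("pics/d2.png",cv2.vconcat([cv2.resize(a[110:230,300:460],None,fx=4,fy=2.5,interpolation=cv2.INTER_CUBIC),cv2.resize(t[160:280,330:490],None,fx=4,fy=2.5,interpolation=cv2.INTER_CUBIC)]))
```

```text
[ 448.87479156 -138.16109133  153.7074033 ] [1.79968924e+02 3.01237007e-02 7.98041126e+01] [ 1.30981186 -0.20798773  0.67419217] 54.89070576224677 [-1.84936392e+01  1.24211083e+01  1.09164290e+02 -2.97385635e-02
  5.83795068e+01 -8.28217609e+00]
```

View pics/d2.png

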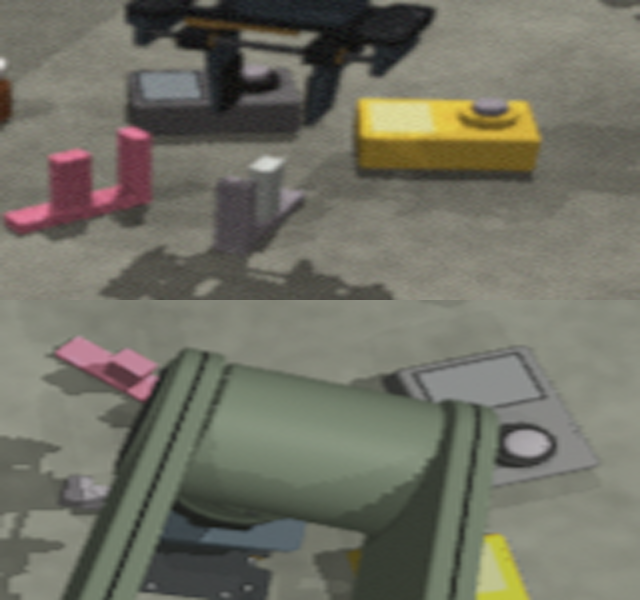

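Emit:
{"op": "arm_command", "data": {
  "series": [0, 0, -0.035, 0, 0, 0, 0, 0, -0.035, 0, 0, 0, 0, 0, -0.035, 0, 0, 0, 0, 0, -0.035, 0, 0, 0, 0, 0, -0.035, 0, 0, 0, 0, 0, -0.035, 0, 0, 0, 0, 0, -0.015, 0, 0, 0, 0, 0, -0.015, 0, 0, 0, 0, 0, -0.015, 0, 0, 0, 0, 0, 0, 0, 0, 0, 0, 0, 0, 0, 0, 0]
}}

```text
time_s: 4.97
ee_pos: [448.8, -138.0, 51.9]
ee_rot: [180.0, 0.0, 79.8]
force: [-0.6, -0.5, 0.6]
gripper_width: 54.5
```

Run:
```python
from workcell import env, grab_frame
import cv2
s=env.state();print(s["ee_pos"],s["ee_rot"],s["force"],s["gripper_width"])
a=grab_frame("side")["frame"][:,:,::-1]
cv2.imwrite("pics/d3.png",cv2.resize(a[130:230,300:430],None,fx=6,fy=6,interpolation=cv2.INTER_CUBIC))
```

```text
[ 448.7705093  -138.04579339   51.88057553] [1.79981206e+02 2.31484105e-03 7.97567812e+01] [-0.56859801 -0.53898468  0.63905605] 54.47145002590579
```

View pics/d3.png

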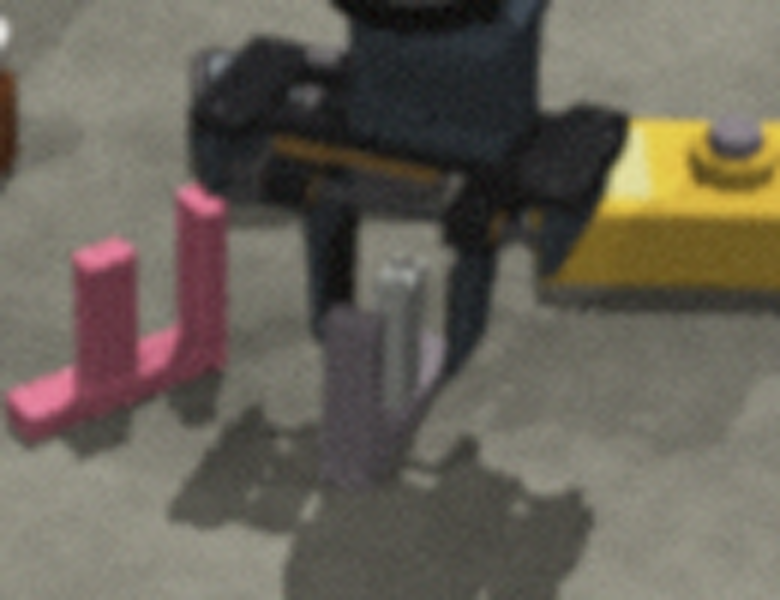

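The fingers straddle the grip block centrally (block at crop 400,330). The pink square and the yellow console are clear. Closing.

Emit:
{"op": "arm_command", "data": {
  "series": [0, 0, 0, 0, 0, 0, 0, 0, 0, 0, 0, 0, 0, 0, 0, 0, 0, 0, 0, 0, 0, 0, 0, 0, 0, 0, 0, 0, 0, 0, 0, 0, 0, 0, 0, 0, 0, 0, 0, 0, 0, 0, 0, 0, 0, 0, 0, 0],
  "hand": 0,
  "newtons": 58
}}

```text
time_s: 5.68
ee_pos: [448.6, -137.8, 51.9]
ee_rot: [180.0, 0.0, 79.8]
force: [-0.2, 0.8, 1.6]
gripper_width: 15.7
```

Emit:
{"op": "arm_command", "data": {
  "series": [0, 0, 0.025, 0, 0, 0, 0, 0, 0.05, 0, 0, 0, 0, 0, 0.05, 0, 0, 0, 0, 0, 0.05, 0, 0, 0, 0.0072, 0.0816, 0, 0, 0, -0.0272, 0.0072, 0.0816, 0, 0, 0, -0.0272, 0.0072, 0.0816, 0, 0, 0, -0.0272, 0.0072, 0.0816, 0, 0, 0, -0.0272, 0.0072, 0.0816, 0, 0, 0, -0.0272, 0.0072, 0.0816, 0, 0, 0, -0.0272, 0.0072, 0.0816, 0, 0, 0, -0.0272, 0.0072, 0.0816, 0, 0, 0, -0.0272, 0, 0, 0, 0, 0, 0, 0, 0, 0, 0, 0, 0, 0, 0, 0, 0, 0, 0]
}}

```text
time_s: 6.93
ee_pos: [470.6, 122.8, 120.9]
ee_rot: [-179.9, 0.1, 70.0]
force: [-0.6, 0.2, -3.9]
gripper_width: 15.7
```

Run:
```python
from workcell import env, grab_frame
import cv2,pickle
s=env.state();print(s["ee_pos"],s["ee_rot"],s["force"],s["gripper_width"])
d={n:grab_frame(n) for n in("top","side")};pickle.dump(d,open("f1.pkl","wb"))
t=d["top"]["frame"][:,:,::-1];a=d["side"]["frame"][:,:,::-1]
cv2.imwrite("pics/d4.png",cv2.resize(a[180:310,250:400],None,fx=5,fy=4.5,interpolation=cv2.INTER_CUBIC))
cv2.imwrite("pics/d4t.png",cv2.resize(t[170:280,190:330],None,fx=5,fy=5,interpolation=cv2.INTER_CUBIC))
```

```text
[470.62336212 122.84976098 120.9480117 ] [-1.79898976e+02  1.10953316e-01  7.00384305e+01] [-0.59215227  0.23338418 -3.85066509] 15.695377391610355
```

View pics/d4.png

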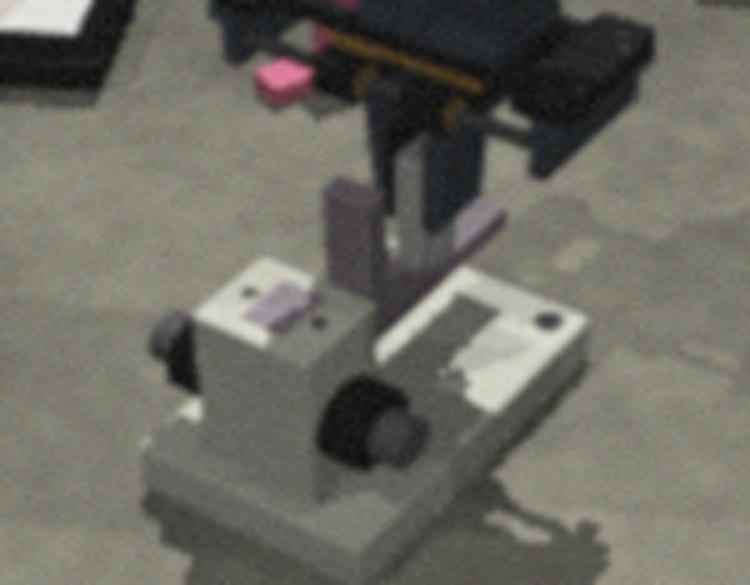

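View pics/d4t.png

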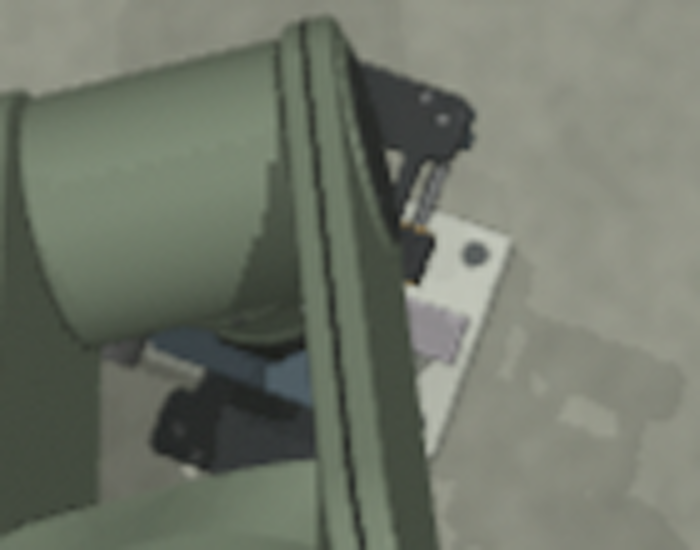

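Run:
```python
import pickle
from h import *
d=pickle.load(open("f1.pkl","rb"));T=d["top"];S=d["side"]
np.set_printoptions(precision=1,suppress=True)
c=np.array([499,198.3]);a=np.radians(70);y=np.array([np.cos(a),np.sin(a)]);x=np.array([y[1],-y[0]])
def sh(n,X): print(n,X[:2],"bed x,y rel corner",(X[:2]-c)@x,(X[:2]-c)@y)
f1=ray(T,cp((468,318),5,190,170),83);f2=ray(T,cp((448,364),5,190,170),83);sh("foot",(f1+f2)/2)
b=ray(S,((355.5)/5-.5+250,(188.5)/4.5-.5+180),159);sh("blade",b)
sh("tcp",np.array([470.62,122.85]))
v=(b-(f1+f2)/2)[:2];print(np.degrees(np.arctan2(v[1],v[0])),np.hypot(*v))
# same-view pillar centre in side/top: holes/front edge mid
for w,Z in(("top",30),("side",30)):
  pass
```

```text
foot [453.9  77.7] bed x,y rel corner -1.1535002717677099 -128.76942626702495
blade [490.3 170.6] bed x,y rel corner 1.314777817880395 -29.03868974496164
tcp [470.6 122.8] bed x,y rel corner -0.8630567639823545 -80.60633990587928
68.58225199671864 99.7612760742416
```

Emit:
{"op": "arm_command", "data": {
  "series": [0, 0, -0.03, 0, 0, 0, 0, 0, -0.03, 0, 0, 0, 0, 0, -0.02, 0, 0, 0, 0, 0, -0.01, 0, 0, 0, 0, 0, 0, 0, 0, 0, 0, 0, 0, 0, 0, 0, 0, 0, 0, 0, 0, 0]
}}

```text
time_s: 7.62
ee_pos: [472.1, 123.2, 86.3]
ee_rot: [179.9, -0.0, 70.0]
force: [-0.1, 0.4, -3.7]
gripper_width: 15.9
```

Emit:
{"op": "arm_command", "data": {
  "series": [0, 0, -0.0025, 0, 0, 0, 0, 0, -0.0025, 0, 0, 0, 0, 0, -0.0025, 0, 0, 0, 0, 0, 0, 0, 0, 0, 0, 0, 0, 0, 0, 0]
}}

```text
time_s: 8.03
ee_pos: [471.6, 123.3, 82.8]
ee_rot: [180.0, 0.0, 70.0]
force: [-0.6, -0.2, -4.4]
gripper_width: 16.0
```

Emit:
{"op": "arm_command", "data": {
  "series": [0.0034, 0.0094, 0, 0, 0, 0, 0.0034, 0.0094, 0, 0, 0, 0, 0.0034, 0.0094, 0, 0, 0, 0, 0.0034, 0.0094, 0, 0, 0, 0, 0, 0, 0, 0, 0, 0, 0, 0, 0, 0, 0, 0]
}}

```text
time_s: 8.53
ee_pos: [477.1, 138.6, 82.7]
ee_rot: [180.0, 0.0, 70.0]
force: [0.3, -0.1, -4.5]
gripper_width: 15.5
```

Emit:
{"op": "arm_command", "data": {
  "series": [0, 0, -0.0025, 0, 0, 0, 0, 0, -0.0025, 0, 0, 0, 0, 0, 0, 0, 0, 0, 0, 0, 0, 0, 0, 0]
}}

```text
time_s: 8.87
ee_pos: [477.1, 138.4, 81.9]
ee_rot: [180.0, -0.0, 70.0]
force: [-2.6, 0.4, 6.8]
gripper_width: 16.0
```

Emit:
{"op": "arm_command", "data": {
  "series": [0, 0, 0.002, 0, 0, 0, 0.0017, 0.0047, 0, 0, 0, 0, 0.0017, 0.0047, 0, 0, 0, 0, 0, 0, 0, 0, 0, 0, 0, 0, 0, 0, 0, 0]
}}

```text
time_s: 9.28
ee_pos: [478.1, 140.7, 82.0]
ee_rot: [180.0, 0.2, 70.0]
force: [-2.6, -5.7, 4.2]
gripper_width: 15.7
```

Emit:
{"op": "arm_command", "data": {
  "series": [0.0017, 0.0047, 0, 0, 0, 0, 0, 0, 0, 0, 0, 0, 0, 0, 0, 0, 0, 0]
}}

```text
time_s: 9.53
ee_pos: [478.1, 140.7, 82.0]
ee_rot: [180.0, 0.4, 70.1]
force: [-3.8, -13.7, 8.1]
gripper_width: 15.7
```

Run:
```python
from workcell import env, grab_frame
import cv2,pickle
s=env.state();print(s["ee_pos"],s["ee_rot"],s["force"],s["torque"])
d={n:grab_frame(n) for n in("top","side")};pickle.dump(d,open("f2.pkl","wb"))
t=d["top"]["frame"][:,:,::-1];a=d["side"]["frame"][:,:,::-1]
cv2.imwrite("pics/d5.png",cv2.resize(a[200:310,265:385],None,fx=6,fy=5.4,interpolation=cv2.INTER_CUBIC))
cv2.imwrite("pics/d5t.png",cv2.resize(t[170:280,190:330],None,fx=5,fy=5,interpolation=cv2.INTER_CUBIC))
```

```text
[478.11116727 140.71131386  81.98141979] [179.99473166   0.35256144  70.05582498] [ -3.77450535 -13.74830587   8.07907569] [-1.66112854  0.22831569 -0.13563218]
```

View pics/d5.png

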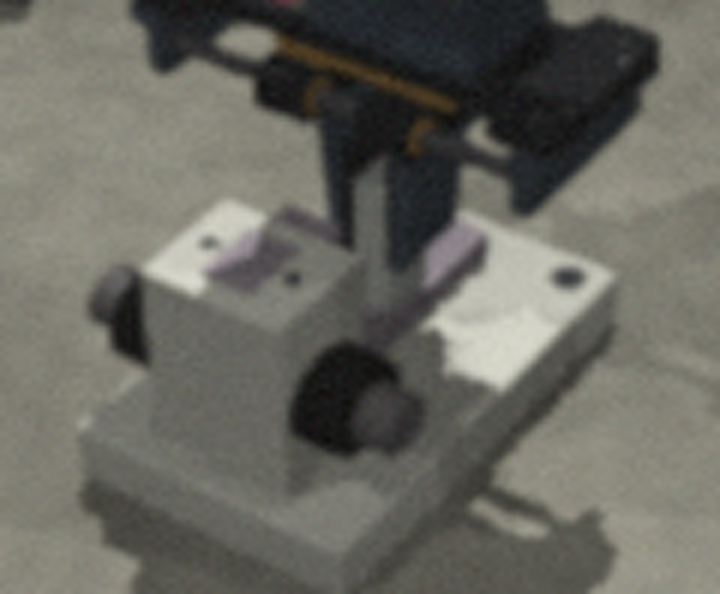

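View pics/d5t.png

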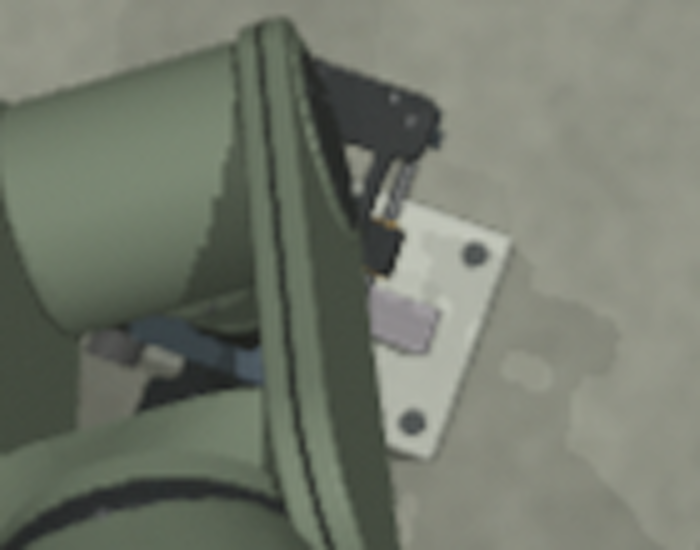

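Run:
```python
import pickle
from h import *
d=pickle.load(open("f2.pkl","rb"));T=d["top"];S=d["side"]
np.set_printoptions(precision=1,suppress=True)
c=np.array([499,198.3]);a=np.radians(70);y=np.array([np.cos(a),np.sin(a)]);x=np.array([y[1],-y[0]])
def sh(n,X): print(n,X[:2],"bed x,y rel corner",(X[:2]-c)@x,(X[:2]-c)@y)
for n,z,p in(("foot",44,(440,306)),("foot",44,(426,354)),("bolt",30,(474,253)),("bolt",30,(412,422)),("bedc",30,(512,240)),("bedc",30,(434,458))): sh(n,ray(T,cp(p,5,190,170),z))
sc=lambda u,v:((u+.5)/6-.5+265,(v+.5)/5.4-.5+200)
for n,z,p in(("footend",44,(487,240)),("bladetop L",120,(284,208)),("pilface R",125,(363,262)),("pilface L",125,(230,200)),("bolt",30,(569,277))): sh(n,ray(S,sc(*p),z))
sh("tcp",np.array([478.1,140.7]))
```

```text
foot [474.4  90.9] bed x,y rel corner 13.590401361890526 -109.3534181787074
foot [450.6  97.6] bed x,y rel corner -11.053955762901076 -111.15697163510313
bolt [502.4  75.5] bed x,y rel corner 45.251114327859696 -114.2415904773509
bolt [417.7 106. ] bed x,y rel corner -44.77233186611638 -114.55041609633894
bedc [508.9  56.2] bed x,y rel corner 57.90098267218413 -130.13403321558565
bedc [399.9  94.8] bed x,y rel corner -57.74649766646618 -131.18401168241027
footend [450.1 103.9] bed x,y rel corner -13.694616276257907 -105.49372353796123
bladetop L [506.8 183.8] bed x,y rel corner 12.228835532100062 -10.929471763273087
pilface R [470.  212.2] bed x,y rel corner -31.972219562208878 3.1361236152745593
pilface L [525.  189.3] bed x,y rel corner 27.487083506243746 0.394460933253308
bolt [417.  104.3] bed x,y rel corner -44.93108285092011 -116.42200387106678
tcp [478.1 140.7] bed x,y rel corner 0.06078448113306894 -61.27451595277481
```

Emit:
{"op": "arm_command", "data": {
  "series": [0, 0, -0.003, 0, 0, 0, 0, 0, -0.003, 0, 0, 0, 0, 0, 0, 0, 0, 0, 0, 0, 0, 0, 0, 0]
}}

```text
time_s: 9.97
ee_pos: [478.2, 140.7, 81.9]
ee_rot: [180.0, 0.3, 70.1]
force: [-7.8, -14.8, 23.6]
gripper_width: 15.6
```

Emit:
{"op": "arm_command", "data": {
  "series": [0.0013, 0.0035, 0.0015, 0.0063, -0.0023, 0, 0.0013, 0.0035, 0.001, 0.0063, -0.0023, 0, 0, 0, 0, 0, 0, 0, 0, 0, 0, 0, 0, 0, 0, 0, 0, 0, 0, 0]
}}

```text
time_s: 10.38
ee_pos: [478.2, 140.8, 81.8]
ee_rot: [180.0, 0.1, 70.2]
force: [-7.2, -22.7, 20.7]
gripper_width: 15.7
```

Emit:
{"op": "arm_command", "data": {
  "series": [0.0013, 0.0035, 0.001, 0.0045, -0.0016, 0, 0, 0, 0.001, 0, 0, 0, 0, 0, 0, 0, 0, 0, 0, 0, 0, 0, 0, 0, 0, 0, 0, 0, 0, 0]
}}

```text
time_s: 10.8
ee_pos: [478.2, 140.9, 81.8]
ee_rot: [-180.0, 0.0, 70.2]
force: [-5.6, -28.2, 16.7]
gripper_width: 15.7
```

Run:
```python
from workcell import env, grab_frame
import cv2,pickle
s=env.state();print(s["ee_pos"],s["ee_rot"],s["force"],s["torque"],s["time_s"])
d={n:grab_frame(n) for n in("top","side")};pickle.dump(d,open("f3.pkl","wb"))
t=d["top"]["frame"][:,:,::-1];a=d["side"]["frame"][:,:,::-1]
cv2.imwrite("pics/d6.png",cv2.resize(a[200:310,265:385],None,fx=6,fy=5.4,interpolation=cv2.INTER_CUBIC))
cv2.imwrite("pics/d6t.png",t)
s=env.state();print(s["force"])
```

```text
[478.19990056 140.86219843  81.84692437] [-1.79978398e+02  2.73245673e-02  7.02176873e+01] [ -5.56948879 -28.24540189  16.69958894] [-4.93445749  0.86822513 -0.2718003 ] 10.8
[ -5.98978852 -27.8398906   15.79405204]
```

View pics/d6.png

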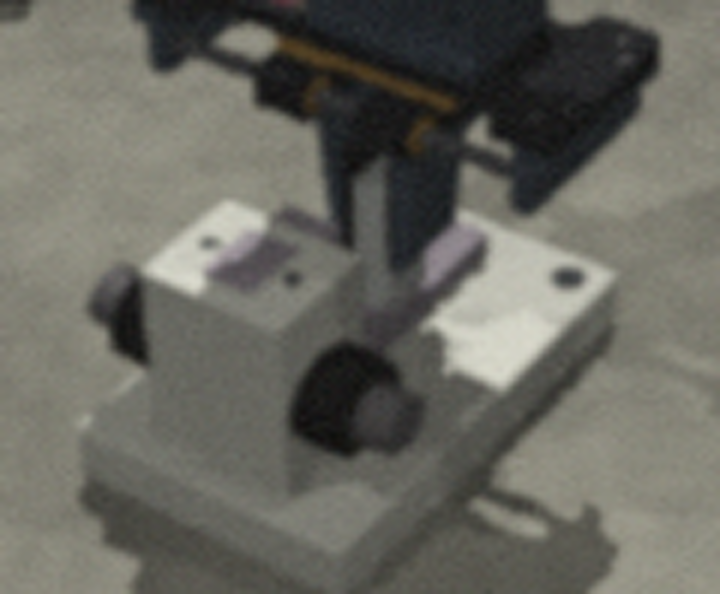

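View pics/d6t.png

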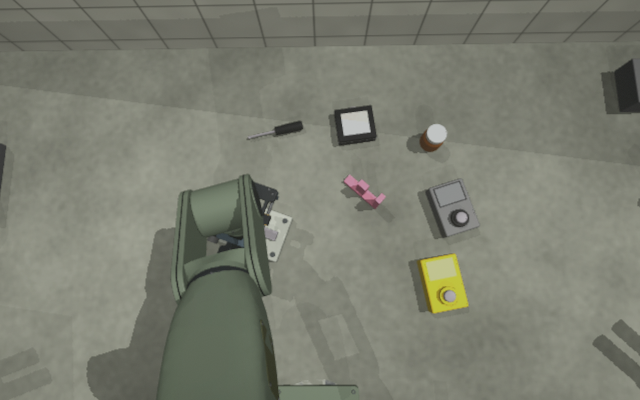

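Emit:
{"op": "arm_command", "data": {
  "series": [0, 0, 0, 0, 0, 0, 0, 0, 0, 0, 0, 0, 0, 0, 0, 0, 0, 0, 0, 0, 0, 0, 0, 0, 0, 0, 0, 0, 0, 0, 0, 0, 0, 0, 0, 0, 0, 0, 0, 0, 0, 0, 0, 0, 0, 0, 0, 0]
}}

```text
time_s: 11.57
ee_pos: [478.2, 140.9, 81.9]
ee_rot: [-180.0, 0.0, 70.2]
force: [-5.4, -27.8, 16.6]
gripper_width: 15.6
```

Pose and forces hold steady, so I'm handing in.

Run:
```python
from workcell import env
print(env.job_done()); s=env.state(); print(s["time_s"],s["ee_pos"],s["force"])
```

```text
the job is handed in; nothing more can be done
None
the job is handed in; nothing more can be done
```

The start button was pressed and came back up, and the bench square is seated in the stand's corner. I handed the job in at about 11.6 s with the arm still gripping and pressing; the system gave no verdict.

- **Button:** I pressed the grey console's button with the shut fingers to about 15 N, with the fingertips at about 61 mm, which is its bottom. I then released it, and the next picture showed it up.
- **Square:** I gripped the grey square by its block, carried it to the stand and pressed it into the corner.
- **Last force and pose checks:** The arm was pushing about 28 N towards the pillar and reading about 17 N downward, or roughly 20 N on the base once the square's weight is added. Both held steady over 0.7 s. Tool height put the underside at about 30 mm with tilt about 0°, so the foot should be flat.
- **Centring:** Measured from the images before the final press, the square was centred on the pillar to about 1 mm.
- **Other things on the bench:** They looked unmoved in the last top view. The objective was hidden behind the arm in that picture, so I could not check it.
- **What disagreed:** The tool tilted about 0.35° on first contact with the pillar, and I corrected it. The final yaw was 70.2° against the 70° I measured for the stand. Flush contact with the pillar is inferred from force and pose, because the arm and pillar hide the joint from both cameras.

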